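# Finish the battery layer, then hold the charging cabinet's sprung hatch just below balance

## Robot

A 7-joint arm with a two-finger parallel gripper is mounted at the origin on the work surface. World frame = base frame: x ahead of the robot, y to its left, z up, the work surface at z = 0. Lengths are in m, angles in rad, forces in N, time in s.
With the tool pointing down it reaches from about 0.425 to 0.875 m from the base axis. Payload 4.7 kg.
Tool frame: the origin (TCP) lies midway between the tips of the shut fingers; the grasp point (between the pads) lies 19 mm behind it (grip_point_offset is the distance from the TCP to the grasp point, in m); z points along the fingers, y is the line along which they close (so a half turn about z gives the same grasp; the last joint's range is limited). The gripper opens to 87 mm and grips with 3 to 60 N. Pads are 19 mm wide; open, the fingers measure 117 mm over their backs; the gripper's body (75 mm by 190 mm) begins 51 mm behind the grasp point.
Start: joints at [1.328, 0.321, -0.07, 1.45, 0.023, 1.371, -0.057], TCP at [0.165, -0.629, 0.223] pointing down, gripper open.
Joint ranges: [-2.86, 2.86], [-0.3, 2.09], [-1.38, 1.24], [0.06, 2.45], [-1.56, 4.7], [0.09, 2.05], [-2.69, 2.69]. Speed limits (rad/s): [2.57, 2.57, 3.14, 3.14, 3.14, 3.14, 3.14].

## Interface

Orientations are given as a unit quaternion [w, x, y, z].
In Python, from cell import get_obs, grab_frame, finish_job, grip_point_offset gives the robot as it stands.
- The arm moves only by the shell command python3 -m jog 'ROWS' [OPENING] [FORCE]. ROWS is JSON, a list of rows, each an object with "delta_pos": the shift along the tool's x, y, z in cm, a list of three; "roll": the turn about the tool's z in degrees. A call has 1 to 12 rows; each row is the pose to reach, as a shift and turn from the pose commanded when the call began, along the tool's axes at that moment; what a row does not reach only later rows make up. A row lasts 1/10 s, in which the tool goes at most 50 mm and 8.59 degrees, less where a joint would pass 70% of its speed; a pose out of reach is approached as far as the arm can. A call with a gripper value outside its range is refused whole. OPENING is the finger opening in cm, from 0 to 8.7, set as the call begins (- or left out, the last holds). The fingers move at their own pace and stop on an object; FORCE is the grip in N (left out, the last holds). Time passes only in rows, so rows that repeat a pose let the fingers close. It gives the time, the measured TCP pose, the force, the opening and the grip force at its end, in the units of the state.
- get_obs(): the state, without advancing time (a new reading comes with each control period).
- grab_frame(name): name is "side" or "top"; returns a dict with "img" (420x560x3 uint8, blue, green, red), "fx", "fy", "cx", "cy" (pixels), "distortion" ([k1, k2, p1, p2, k3] as OpenCV has them; the pictures are not rectified), "eye" and "orientation" of the camera in the world. Camera axes: x right, y up, looking along -z (the intrinsics and any distortion apply to the point x, -y, -z); pixel columns grow to the right and rows downward; lengths in m; the calibration is good to about 2 mm. A picture is of the moment at which its call begins. There is no depth.
- finish_job(): hands the job in; it is judged then, once.
The state is a dict: "t": time; "joint_pos": joint angles; "qvel": joint speeds; "joint_efforts": joint torques, N m; "ee_pos": TCP position; "tcp_rot": TCP orientation; "ft_force": force on the tool from outside, world axes, zero at the start; "torque": the same for the moment, N m; "finger_gap": finger opening in m; "finger_force": force on a finger pad.
Only numpy, scipy, OpenCV 4.12 (cv2) and the standard library are available. Lean on these libraries where they do the work, as an engineer would, in place of code of your own. Each camera call takes 0.05 s, during which the arm holds its last target. There are 200 camera calls.

## Task

Lay the two loose battery packs flat in the two empty outlines on the plywood slab, completing the interlocking pinwheel with the two packs already there, and let go of them. Then take the charging cabinet's hatch by its orange bar, raise it clearly past its balance point (the red mark on the curved side rails) without letting it spring open to its stop, ease it back and hold it still just below balance, in the green band, so that I can lower the slab in: finish while still holding it there. Leave the other things on the bench where they are.

Things in the scene. Friction and masses are not known exactly. Their poses are not given: they have to be found in the camera images.
- pack_a: loose battery pack, blue block with black ends and a white patch on top, 72 (its x) x 36 (its y) x 36 high, about 0.19 kg, may be turned end for end; origin at the centre of its underside
- pack_b: loose battery pack, blue block with black ends and a white patch on top, 72 (its x) x 36 (its y) x 36 high, about 0.19 kg, may be turned end for end; origin at the centre of its underside
- pack_c: battery pack, blue block with black ends and a white patch on top, 72 (its x) x 36 (its y) x 36 high, about 0.19 kg, may be turned end for end; origin at the centre of its underside; already in its outline on the slab
- pack_d: battery pack, blue block with black ends and a white patch on top, 72 (its x) x 36 (its y) x 36 high, about 0.19 kg, may be turned end for end; origin at the centre of its underside; already in its outline on the slab
- slab: plywood slab 150 x 150 x 12, fixed, with four black outlines, 6 apart, in a pinwheel round an open middle 42 x 42; origin at the centre of its underside. Outline centres in its x, y: slot1 (-21, -39), slot2 (39, -21), slot3 (21, 39), slot4 (-39, 21). A finger fits into the open middle: grip a pack across its 36 width, 18 off its centre, towards the slab's +x for slot1, -x for slot3
- slot1 (a point): centre, on the slab's upper face (12 above the table), of an empty outline, a thin black 72 x 36 rectangle whose long side runs along the slab's x
- slot2 (a point): centre, on the slab's upper face (12 above the table), of the pack_c outline, a thin black 72 x 36 rectangle whose long side runs along the slab's y
- slot3 (a point): centre, on the slab's upper face (12 above the table), of an empty outline, a thin black 72 x 36 rectangle whose long side runs along the slab's x
- slot4 (a point): centre, on the slab's upper face (12 above the table), of the pack_d outline, a thin black 72 x 36 rectangle whose long side runs along the slab's y
- cabinet: grey charging cabinet, a fixed open-topped box 200 (x) x 220 (y) x 80 high; origin at the centre of its underside; the bar is on its -x side. A thin curved rail on each side, radius 130 about the hinge, has a green band at hatch angles 0.70 to 0.90 rad (hold here) and a red mark at 0.95 rad (balance); black pointers on the hatch's side edges ride beside them
- hatch_hinge (a point): middle of the hatch's hinge line, which runs along the cabinet's y at its far (+x) upper edge, 83 above the bench
- hatch_bar (a point): middle of the hatch's handle, a round orange bar 12 thick, 120 long along the cabinet's y, in the hatch's plane, 245 from the hinge line; two end arms (100 clear between) hold it 45 before the hatch's front edge. 83 above the bench when closed; pinch it from above across its thickness, one finger in the 39 gap behind it; it may turn between the fingers
- hatch (a joint): hatch angle in rad, 0 closed (level), growing as the bar rises and swings back about the hinge; stop at 1.42. The hatch is a plate 200 x 220 x 3, blue with an aluminium rim, 0.75 kg with its bar, helped by a spring: let go below 0.95 rad it falls shut, above it springs open. It takes about 1.2 N at the bar to start it, under 0.5 N near balance
- screwdriver: screwdriver with a yellow handle lying flat, about 200 long; bystander
- spray_can: upright steel spray can, 54 across, 170 tall; bystander; origin at the centre of its underside
- flux_jar: amber jar, 60 across, 70 tall; bystander; origin at the centre of its underside
- wheel: black ribbed rubber drive wheel lying flat, 70 across, 26 thick; bystander; origin at the centre of its underside
- tape_ring: clear plastic ring lying flat, 64 outside, 48 inside, 18 high; bystander; origin at the centre of its underside
There are look-alikes about, which are no part of the job. Leave any yellow look-alike of the pack_b alone. What is shaped like the pack_d but yellow is not meant.

How it is judged:
On the way, in this order (a step that is already met when the one before it is completed fails the run):
1. both loose packs lie released in the empty outlines, the pinwheel layer complete, the hatch still shut (((horizontal distance between pack_a and slot1 below 0.01 m and angle between the x axis of each of pack_a, pack_b and the x axis of slab, either way round below 0.18 rad and z of each of pack_a, pack_b in the frame of slab below 0.016 m and angle between each of pack_a, pack_b's own z axis and vertical below 0.1 rad and horizontal distance between pack_b and slot3 below 0.01 m) or (horizontal distance between pack_a and slot3 below 0.01 m and angle between the x axis of each of pack_a, pack_b and the x axis of slab, either way round below 0.18 rad and z of each of pack_a, pack_b in the frame of slab below 0.016 m and angle between each of pack_a, pack_b's own z axis and vertical below 0.1 rad and horizontal distance between pack_b and slot1 below 0.01 m)) and horizontal distance between pack_c and slot2 below 0.01 m and angle between the x axis of each of pack_c, pack_d and the y axis of slab, either way round below 0.18 rad and z of each of pack_c, pack_d in the frame of slab below 0.016 m and angle between each of pack_c, pack_d's own z axis and vertical below 0.1 rad and horizontal distance between pack_d and slot4 below 0.01 m and linear speed of each of pack_a, pack_b below 0.02 m/s and contact force between the fingers and pack_a below 0.1 N and contact force between the fingers and pack_b below 0.1 N and value of joint hatch below 0.1 rad), for 0.2 s.
2. the fingers have raised the hatch clearly past balance (above 0.99 rad) (value of joint hatch above 0.99 rad and contact force between the fingers and hatch above 0.1 N), for 0.1 s.
At the end, for the whole second after the job is handed in: The fingers hold the hatch still (under 0.1 rad/s) between 0.68 and 0.92 rad, after it has been above 0.99 rad; the four packs lie flat on the slab, released, each within 10 mm and 10 degrees of its outline; nothing else was disturbed (((horizontal distance between pack_a and slot1 below 0.01 m and angle between the x axis of each of pack_a, pack_b and the x axis of slab, either way round below 0.18 rad and z of each of pack_a, pack_b in the frame of slab below 0.016 m and angle between each of pack_a, pack_b's own z axis and vertical below 0.1 rad and horizontal distance between pack_b and slot3 below 0.01 m) or (horizontal distance between pack_a and slot3 below 0.01 m and angle between the x axis of each of pack_a, pack_b and the x axis of slab, either way round below 0.18 rad and z of each of pack_a, pack_b in the frame of slab below 0.016 m and angle between each of pack_a, pack_b's own z axis and vertical below 0.1 rad and horizontal distance between pack_b and slot1 below 0.01 m)) and horizontal distance between pack_c and slot2 below 0.01 m and angle between the x axis of each of pack_c, pack_d and the y axis of slab, either way round below 0.18 rad and z of each of pack_c, pack_d in the frame of slab below 0.016 m and angle between each of pack_c, pack_d's own z axis and vertical below 0.1 rad and horizontal distance between pack_d and slot4 below 0.01 m and linear speed of each of pack_a, pack_b below 0.02 m/s and contact force between the fingers and pack_a below 0.1 N and contact force between the fingers and pack_b below 0.1 N and value of joint hatch between 0.68 and 0.92 rad and velocity of joint hatch between -0.1 and 0.1 rad/s and contact force between the fingers and hatch above 0.1 N); the arm keeps its last pose, push and grip.
It fails at once if the hatch springs open towards its stop (above 1.3 rad) (value of joint hatch above 1.3 rad).
It fails at once if a bystander is moved more than 30 mm (distance of any of screwdriver, spray_can, flux_jar, wheel, tape_ring from where it was at the start of the episode above 0.03 m).
It also fails if it takes over 67 s, if anything falls off the work surface, if the arm or the gripper's body presses on something with over 40 N, if the wrist force passes 120 N, or if a joint passes its speed limit or range.

## Working session

There is one attempt and no reset: what is moved stays moved. The work goes in short steps, Python scripts to look and compute and a shell command to move; the robot and the scene stay as the last step left them, time stands still between calls to the robot, and variables do not carry over. Pictures are saved under pics/ and viewed, at most 10 in all, crops included, and the job is handed in when it is done.

```bash
mkdir -p pics; ls
python3 - <<'E'
from cell import *
import cv2
print(get_obs(), grip_point_offset)
for n in("top","side"):
    f=grab_frame(n); cv2.imwrite(f"pics/{n}0.png",f["img"]); print({k:v for k,v in f.items() if k!="img"})
E
```

```text
pics
{'t': 0.0, 'joint_pos': array([ 1.32810659,  0.32184601, -0.07007697,  1.45168752,  0.02261825,
        1.37077275, -0.05689769]), 'qvel': array([-2.43979759e-03,  1.21177323e-03, -6.05169809e-04,  5.53377282e-05,
        1.79388291e-03, -1.19438609e-03,  1.96073443e-03]), 'joint_efforts': array([ 7.24035181e-05, -4.91292071e+01, -4.03772732e-01, -3.12525809e+01,
       -6.40113931e-02,  4.37561644e-02,  1.41143446e-04]), 'ee_pos': array([ 0.16488553, -0.62816835,  0.22144022]), 'tcp_rot': array([-9.46102815e-04,  9.91766352e-01,  1.28056922e-01, -1.81531630e-04]), 'ft_force': array([-0.08849508, -0.07382327,  0.15430568]), 'torque': array([-0.01065303, -0.05244613,  0.00539027]), 'finger_force': 0.0, 'finger_gap': 0.08678172152842896} 0.0187
{'fx': 520.8521349315286, 'fy': 520.8521349315286, 'cx': 277.2406751227046, 'cy': 211.72648222583672, 'distortion': array([-0.01955942,  0.        ,  0.        ,  0.        ,  0.        ]), 'eye': array([ 0.46003551, -0.03160004,  1.46332647]), 'orientation': array([ 0.70705894,  0.02553658, -0.02247272, -0.70633598])}
{'fx': 481.44166054493684, 'fy': 481.44166054493684, 'cx': 281.8212178437929, 'cy': 202.6599320988645, 'distortion': array([-0.09600966,  0.        ,  0.        ,  0.        ,  0.        ]), 'eye': array([0.35302504, 0.76081892, 0.69750804]), 'orientation': array([-0.10878194, -0.05304759,  0.4401677 ,  0.88972178])}
```

View pics/top0.png

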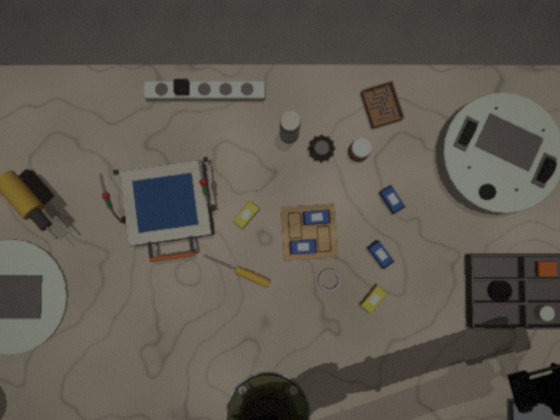

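View pics/side0.png

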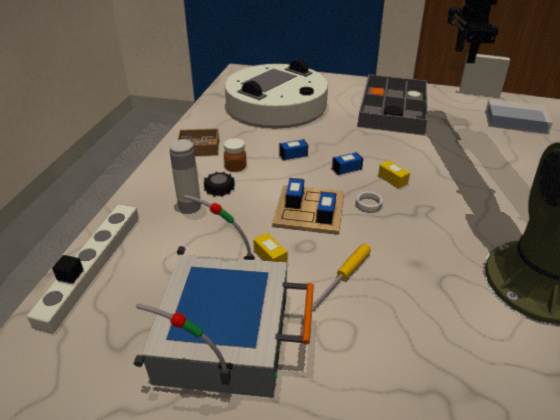

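Top view, candidates: the loose blue packs are at (392,200) and (380,255). The blue packs at (316,217) and (303,247) are already on the slab (pack_c and pack_d). The yellow look-alikes are at (246,214) and (374,298). I choose the two loose blue ones. The cabinet is on the left with its bar at about (173,256), and the slab is at about (309,232). Next is a close crop to check the choice, plus colour masks.

```bash
cat > h.py <<'E'
import numpy as np, cv2
from cell import *
from scipy.spatial.transform import Rotation as R
def rot(q): return R.from_quat([q[1],q[2],q[3],q[0]])
def K(f): return np.array([[f["fx"],0,f["cx"]],[0,f["fy"],f["cy"]],[0,0,1]])
def ray(f,px):
    u=cv2.undistortPoints(np.array(px,float).reshape(-1,1,2),K(f),f["distortion"]).reshape(-1,2)
    return rot(f["orientation"]).apply(np.c_[u[:,0],-u[:,1],-np.ones(len(u))])
def plane(f,px,z):
    d=ray(f,px); return f["eye"]+d*((z-f["eye"][2])/d[:,2])[:,None]
def proj(f,P):
    c=rot(f["orientation"]).inv().apply(np.atleast_2d(P)-f["eye"])
    return cv2.projectPoints(c*[1,-1,-1],np.zeros(3),np.zeros(3),K(f),f["distortion"])[0].reshape(-1,2)
def blobs(mask,amin,amax):
    cs=cv2.findContours(mask.astype(np.uint8),cv2.RETR_EXTERNAL,cv2.CHAIN_APPROX_NONE)[0]
    return [c for c in cs if amin<cv2.contourArea(c)<amax]
def rect(f,c,z):
    "min-area rectangle in the world plane: centre, sizes mm, long-side angle deg"
    P=plane(f,c.reshape(-1,2),z)[:,:2]
    (x,y),(w,h),a=cv2.minAreaRect((P*1000).astype(np.float32))
    if w<h: w,h,a=h,w,a+90
    return np.round([x,y,w,h,(a+90)%180-90],1)
E
python3 - <<'E'
from h import *
f=grab_frame("top"); im=f["img"]; hsv=cv2.cvtColor(im,cv2.COLOR_BGR2HSV)
cv2.imwrite("pics/crop1.png",cv2.resize(im[180:320,275:415],None,fx=4.2,fy=4.2,interpolation=cv2.INTER_CUBIC))
blue=(hsv[...,0]>100)&(hsv[...,0]<130)&(hsv[...,1]>120)&(hsv[...,2]>60)
for c in blobs(blue,50,9000):
    print("blue",c.reshape(-1,2).mean(0).round(1),cv2.contourArea(c),rect(f,c,.036),rect(f,c,.048))
wht=(hsv[...,1]<70)&(hsv[...,2]>130)
for c in blobs(wht[:,:415],8,120):
    p=c.reshape(-1,2).mean(0)
    if 275<p[0]<415 and 180<p[1]<320: print("white",p.round(1),rect(f,c,.036),rect(f,c,.048))
wood=(hsv[...,0]>8)&(hsv[...,0]<25)&(hsv[...,1]>85)&(hsv[...,2]>70)
for c in blobs(wood,500,5000): print("wood",c.reshape(-1,2).mean(0).round(1),rect(f,c,.012))
org=(hsv[...,0]<12)&(hsv[...,1]>160)&(hsv[...,2]>90)
for c in blobs(org[:,:300],30,900): print("org",c.reshape(-1,2).mean(0).round(1),rect(f,c,.083))
E
```

```text
blue [379.4 255. ] 113.5 [ 440.7 -307.5   64.2   32.5   35.7] [ 440.8 -305.2   63.6   32.3   35.7]
blue [316.5 218.2] 91.0 [ 542.6 -133.2   63.6   30.8  -85.5] [ 541.9 -132.4   63.1   30.5  -85.5]
blue [391.  199.5] 108.0 [ 592.5 -341.    63.9   32.4   33. ] [ 591.4 -338.4   63.3   32.1   33. ]
blue [164.8 202.7] 2733.0 [582.6 285.3 158.5 137.2 -81.8] [581.5 282.6 157.2 136.  -81.8]
white [381.2 254.5] [ 440.9 -308.3   19.2    9.7   44.8] [ 441.1 -305.9   19.     9.6   44.8]
white [303.2 246.5] [463.2 -94.5  19.2  10.9 -89.9] [463.2 -94.   19.   10.8 -89.9]
white [316.2 216.7] [ 543.2 -133.3   20.3    7.7  -80.5] [ 542.5 -132.4   20.2    7.6  -80.5]
wood [308.8 231.7] [ 502.9 -113.5  148.1  147.5  -86.6]
wood [ 16.4 193.1] [611.2 712.5 142.7  67.5  39.2]
org [171.7 256.3] [435.5 254.  115.    7.5 -82.3]
```

View pics/crop1.png

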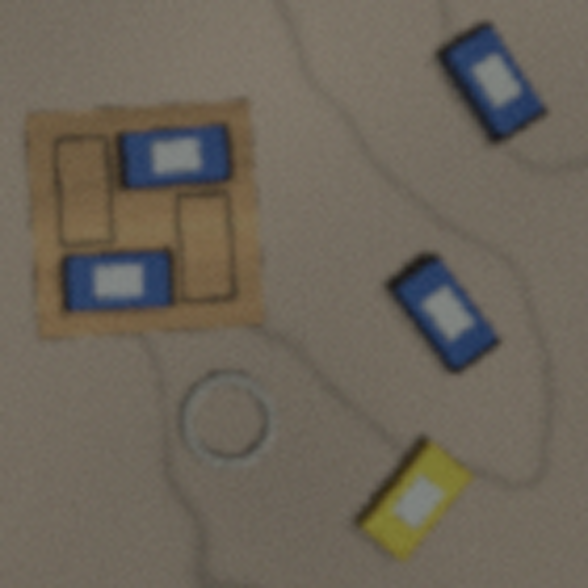

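The crop confirms it. The two loose packs are blue with black ends and white patches, at crop (495,82) and (443,312). The yellow one is at (415,500). The empty outlines are at crop (83,190), which is slot3, and (205,247), which is slot1. I'll add a delta helper.

```bash
cat > go.py <<'E'
import sys
from h import *
# go.py x y z phi : tool-frame shift (cm) and roll (deg) to a TCP position (mm) with tool x heading phi (deg)
x,y,z,phi=map(float,sys.argv[1:5]); o=get_obs(); r=rot(o["tcp_rot"])
ax=r.as_matrix()[:,0]; p0=np.degrees(np.arctan2(ax[1],ax[0]))
print("delta",np.round(100*r.inv().apply(np.array([x,y,z])/1000-o["ee_pos"]),2),"roll",round((p0-phi+180)%360-180,1),"t",o["t"])
E
python3 go.py 455.3 -297 100 35.7
```

```text
delta [ 36.5  -24.65  12.2 ] roll -21.0 t 0.15
```

```bash
python3 -m jog '[{"delta_pos":[36.5,-24.6,4],"roll":-21},{"delta_pos":[36.5,-24.6,4],"roll":-21},{"delta_pos":[36.5,-24.6,4],"roll":-21},{"delta_pos":[36.5,-24.6,4],"roll":-21},{"delta_pos":[36.5,-24.6,4],"roll":-21},{"delta_pos":[36.5,-24.6,4],"roll":-21},{"delta_pos":[36.5,-24.6,12],"roll":-21},{"delta_pos":[36.5,-24.6,12],"roll":-21},{"delta_pos":[36.5,-24.6,12],"roll":-21},{"delta_pos":[36.5,-24.6,12],"roll":-21},{"delta_pos":[36.5,-24.6,12],"roll":-21},{"delta_pos":[36.5,-24.6,12],"roll":-21}]' 8.7 20; python3 go.py 455.3 -297 9 35.7
```

```text
t: 1.35
ee_pos: [0.4551, -0.2987, 0.1026]
tcp_rot: [0.0, 0.952, 0.307, -0.0]
ft_force: [-0.6, -0.7, 0.0]
finger_gap: 0.0868
finger_force: 0.0
delta [ 0.12 -0.13  9.36] roll 0.0 t 1.35
```

```bash
python3 -m jog '[{"delta_pos":[0.1,-0.1,4.5]},{"delta_pos":[0.1,-0.1,7.5]},{"delta_pos":[0.1,-0.1,9.2]},{"delta_pos":[0.1,-0.1,9.2]},{"delta_pos":[0.1,-0.1,9.2]}]' && python3 -m jog '[{"delta_pos":[0,0,0]},{"delta_pos":[0,0,0]},{"delta_pos":[0,0,0]},{"delta_pos":[0,0,0]},{"delta_pos":[0,0,0]},{"delta_pos":[0,0,0]},{"delta_pos":[0,0,0]},{"delta_pos":[0,0,0]}]' 2.5 20; python3 go.py 502.7 -152.7 110 4
```

```text
delta [12.39 -9.08 -0.75] roll 31.7 t 1.35$[0]: bad value
```

```bash
python3 -m jog '[{"delta_pos":[0.1,-0.1,4.5],"roll":0},{"delta_pos":[0.1,-0.1,7.5],"roll":0},{"delta_pos":[0.1,-0.1,9.2],"roll":0},{"delta_pos":[0.1,-0.1,9.2],"roll":0},{"delta_pos":[0.1,-0.1,9.2],"roll":0}]' && python3 -m jog '[{"delta_pos":[0,0,0],"roll":0},{"delta_pos":[0,0,0],"roll":0},{"delta_pos":[0,0,0],"roll":0},{"delta_pos":[0,0,0],"roll":0},{"delta_pos":[0,0,0],"roll":0},{"delta_pos":[0,0,0],"roll":0},{"delta_pos":[0,0,0],"roll":0},{"delta_pos":[0,0,0],"roll":0}]' 2.5 20; python3 go.py 502.7 -152.7 110 4
```

```text
t: 1.85
ee_pos: [0.4557, -0.2986, 0.0117]
tcp_rot: [0.001, 0.952, 0.305, 0.0]
ft_force: [0.2, 0.7, 0.9]
finger_gap: 0.0874
finger_force: 0.0
t: 2.65
ee_pos: [0.456, -0.2967, 0.0105]
tcp_rot: [0.0, 0.952, 0.307, 0.0]
ft_force: [0.2, -0.4, -0.1]
finger_gap: 0.0356
finger_force: 19.9
delta [12.2  -8.96 -9.95] roll 31.7 t 2.65
```

```bash
python3 -m jog '[{"delta_pos":[0,0,-4],"roll":0},{"delta_pos":[0,0,-8],"roll":5},{"delta_pos":[3,-2,-10],"roll":12},{"delta_pos":[6,-4.5,-10],"roll":20},{"delta_pos":[9,-6.5,-10],"roll":27},{"delta_pos":[12.2,-9,-10],"roll":31.7},{"delta_pos":[12.2,-9,-10],"roll":31.7},{"delta_pos":[12.2,-9,-10],"roll":31.7},{"delta_pos":[12.2,-9,-8],"roll":31.7},{"delta_pos":[12.2,-9,-6],"roll":31.7},{"delta_pos":[12.2,-9,-6],"roll":31.7},{"delta_pos":[12.2,-9,-6],"roll":31.7}]'; python3 go.py 502.7 -152.7 23 4
python3 - <<'E'
from h import *
a=grab_frame("top")["img"][170:290,260:380]; b=grab_frame("side")["img"][140:260,250:370]
cv2.imwrite("pics/hov1.png",cv2.resize(np.hstack([a,b]),None,fx=3.3,fy=3.3,interpolation=cv2.INTER_CUBIC))
E
```

```text
t: 3.85
ee_pos: [0.5017, -0.1535, 0.0703]
tcp_rot: [-0.0, 0.999, 0.034, -0.001]
ft_force: [0.6, 0.1, -1.5]
finger_gap: 0.0359
finger_force: 19.9
delta [ 0.11 -0.07  4.73] roll -0.1 t 3.85
```

View pics/hov1.png

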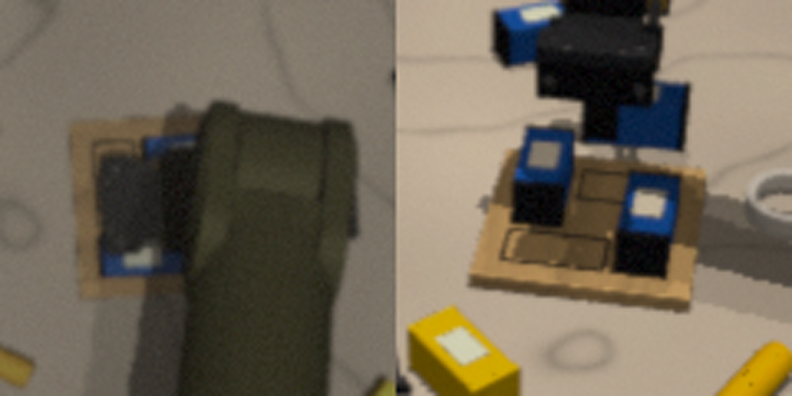

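Side half of the crop: the pack hangs above slot1, at crop (655,115) over the outline at (610,185). pack_c and pack_d are undisturbed. I'll lower it and release.

```bash
python3 -m jog '[{"delta_pos":[0.1,-0.1,2],"roll":0},{"delta_pos":[0.1,-0.1,3.5],"roll":0},{"delta_pos":[0.1,-0.1,4.2],"roll":0},{"delta_pos":[0.1,-0.1,4.6],"roll":0},{"delta_pos":[0.1,-0.1,4.75],"roll":0},{"delta_pos":[0.1,-0.1,4.75],"roll":0},{"delta_pos":[0.1,-0.1,4.75],"roll":0}]'; python3 -m jog '[{"delta_pos":[0,0,0],"roll":0},{"delta_pos":[0,0,0],"roll":0},{"delta_pos":[0,0,0],"roll":0},{"delta_pos":[0,0,0],"roll":0}]' 5.2 ; python3 -m jog '[{"delta_pos":[0,0,-3],"roll":0},{"delta_pos":[0,0,-7],"roll":0},{"delta_pos":[0,0,-10],"roll":0},{"delta_pos":[0,0,-10],"roll":0}]'; python3 go.py 577.4 -350.8 110 33
```

```text
t: 4.65
ee_pos: [0.5038, -0.1515, 0.0236]
tcp_rot: [0.0, 0.999, 0.035, 0.0]
ft_force: [0.3, 0.3, -2.4]
finger_gap: 0.036
finger_force: 19.9
t: 5.05
ee_pos: [0.5035, -0.1514, 0.0233]
tcp_rot: [0.0, 0.999, 0.035, 0.0]
ft_force: [0.6, 0.7, 0.6]
finger_gap: 0.0506
finger_force: 0.0
t: 5.45
ee_pos: [0.5067, -0.1522, 0.1279]
tcp_rot: [0.002, 0.999, 0.035, 0.004]
ft_force: [0.2, -0.8, 0.4]
finger_gap: 0.052
finger_force: 0.0
delta [ 5.65 20.3   1.92] roll -29.0 t 5.45
```

```bash
python3 -m jog '[{"delta_pos":[1,4,0],"roll":-8},{"delta_pos":[2.5,9,0],"roll":-16},{"delta_pos":[4,14,0.5],"roll":-24},{"delta_pos":[5.6,19,1],"roll":-29},{"delta_pos":[5.8,20.3,1.5],"roll":-29},{"delta_pos":[5.8,20.3,1.8],"roll":-29},{"delta_pos":[5.8,20.3,1.8],"roll":-29},{"delta_pos":[5.8,20.3,1.8],"roll":-29}]' 8.7; python3 go.py 577.4 -350.8 9 33
python3 - <<'E'
from h import *
f=grab_frame("top"); im=f["img"]; hsv=cv2.cvtColor(im,cv2.COLOR_BGR2HSV)
blue=(hsv[...,0]>100)&(hsv[...,0]<130)&(hsv[...,1]>120)&(hsv[...,2]>60)
for c in blobs(blue,50,300): print("blue",c.reshape(-1,2).mean(0).round(1),rect(f,c,.048))
wht=(hsv[...,1]<70)&(hsv[...,2]>120)
for c in blobs(wht,8,120):
    p=c.reshape(-1,2).mean(0)
    if 275<p[0]<345 and 200<p[1]<270: print("white",p.round(1),rect(f,c,.048))
E
```

```text
t: 6.25
ee_pos: [0.5755, -0.3475, 0.1047]
tcp_rot: [-0.001, 0.958, 0.285, -0.0]
ft_force: [0.3, 0.2, 0.1]
finger_gap: 0.087
finger_force: 0.0
delta [-0.02  0.39  9.57] roll 0.1 t 6.25
blue [322.5 238.3] [ 485.  -151.2   63.8   31.2    6.1]
blue [316.6 218.3] [ 541.9 -132.3   63.3   30.7  -85.9]
white [302.7 246.4] [461.9 -94.   29.9  18.9 -89.9]
white [324.  238.1] [ 484.1 -152.5   31.1   20.5    9.2]
white [316.3 216.8] [ 542.  -132.3   30.    21.8  -89.9]
```

The first pack sits within about 2 mm of slot1. Now the second.

```bash
python3 -m jog '[{"delta_pos":[0,0.2,4.5],"roll":0},{"delta_pos":[0,0.2,7.5],"roll":0},{"delta_pos":[0,0.2,9.4],"roll":0},{"delta_pos":[0,0.2,9.4],"roll":0},{"delta_pos":[0,0.2,9.4],"roll":0}]' && python3 -m jog '[{"delta_pos":[0,0,0],"roll":0},{"delta_pos":[0,0,0],"roll":0},{"delta_pos":[0,0,0],"roll":0},{"delta_pos":[0,0,0],"roll":0},{"delta_pos":[0,0,0],"roll":0},{"delta_pos":[0,0,0],"roll":0},{"delta_pos":[0,0,0],"roll":0},{"delta_pos":[0,0,0],"roll":0}]' 2.5 20; python3 go.py 503.1 -74.4 110 4
```

```text
t: 6.8
ee_pos: [0.5771, -0.3506, 0.0121]
tcp_rot: [0.0, 0.959, 0.285, 0.0]
ft_force: [-0.2, -0.1, 0.4]
finger_gap: 0.0869
finger_force: 0.0
t: 7.6
ee_pos: [0.5765, -0.3517, 0.011]
tcp_rot: [0.0, 0.959, 0.284, 0.0]
ft_force: [0.9, -0.8, -0.0]
finger_gap: 0.0357
finger_force: 19.9
delta [  8.95 -27.25  -9.91] roll 29.0 t 7.6
```

```bash
python3 -m jog '[{"delta_pos":[0,0,-4],"roll":0},{"delta_pos":[0,0,-8],"roll":5},{"delta_pos":[1.5,-4,-10],"roll":12},{"delta_pos":[3,-8,-10],"roll":20},{"delta_pos":[4.5,-13,-10],"roll":27},{"delta_pos":[6,-18,-10],"roll":29},{"delta_pos":[7.5,-22.5,-10],"roll":29},{"delta_pos":[8.9,-27.2,-10],"roll":29},{"delta_pos":[8.9,-27.2,-10],"roll":29},{"delta_pos":[8.9,-27.2,-8],"roll":29},{"delta_pos":[8.9,-27.2,-6.5],"roll":29},{"delta_pos":[8.9,-27.2,-6.5],"roll":29}]'; python3 -m jog '[{"delta_pos":[0,0,0],"roll":0},{"delta_pos":[0,0,0],"roll":0}]';  python3 go.py 502.5 -74.4 23 4
python3 - <<'E'
from h import *
a=grab_frame("top")["img"][170:290,260:380]; b=grab_frame("side")["img"][140:260,250:370]
cv2.imwrite("pics/hov2.png",cv2.resize(np.hstack([a,b]),None,fx=3.3,fy=3.3,interpolation=cv2.INTER_CUBIC))
E
```

```text
t: 8.8
ee_pos: [0.5005, -0.0746, 0.0737]
tcp_rot: [-0.001, 0.999, 0.035, -0.003]
ft_force: [-0.9, 0.2, -2.1]
finger_gap: 0.0358
finger_force: 19.9
t: 9.0
ee_pos: [0.5035, -0.0751, 0.0768]
tcp_rot: [0.0, 0.999, 0.035, 0.001]
ft_force: [-0.0, -0.2, -2.3]
finger_gap: 0.0359
finger_force: 19.9
delta [-0.1  -0.08  5.38] roll -0.0 t 9.0
```

View pics/hov2.png

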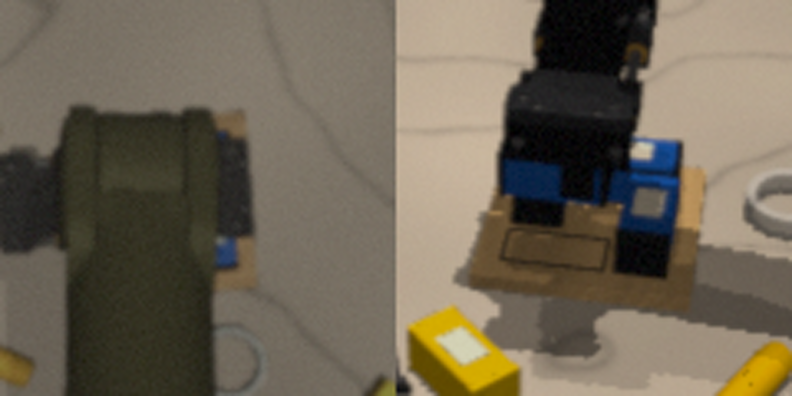

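The second pack, at crop (550,180), hangs level over slot3, whose outline is at (555,248). Pack one sits in slot1. I'll lower it and release.

```bash
python3 -m jog '[{"delta_pos":[-0.1,-0.1,2],"roll":0},{"delta_pos":[-0.1,-0.1,3.5],"roll":0},{"delta_pos":[-0.1,-0.1,4.5],"roll":0},{"delta_pos":[-0.1,-0.1,5],"roll":0},{"delta_pos":[-0.1,-0.1,5.35],"roll":0},{"delta_pos":[-0.1,-0.1,5.35],"roll":0},{"delta_pos":[-0.1,-0.1,5.35],"roll":0}]'; python3 -m jog '[{"delta_pos":[0,0,0],"roll":0},{"delta_pos":[0,0,0],"roll":0},{"delta_pos":[0,0,0],"roll":0},{"delta_pos":[0,0,0],"roll":0}]' 4.6 ; python3 -m jog '[{"delta_pos":[0,0,-2],"roll":0},{"delta_pos":[0,0,-5],"roll":0},{"delta_pos":[0,0,-10],"roll":0},{"delta_pos":[0,0,-14],"roll":0},{"delta_pos":[0,0,-15],"roll":0},{"delta_pos":[0,0,-15],"roll":0}]'; python3 go.py 435.5 254 180 98
```

```text
t: 9.8
ee_pos: [0.5025, -0.074, 0.0231]
tcp_rot: [0.0, 0.999, 0.035, 0.001]
ft_force: [1.0, -0.1, -1.9]
finger_gap: 0.0362
finger_force: 19.9
t: 10.2
ee_pos: [0.5021, -0.074, 0.0228]
tcp_rot: [0.0, 0.999, 0.035, 0.0]
ft_force: [-0.6, -0.1, -0.2]
finger_gap: 0.0456
finger_force: 0.0
t: 10.8
ee_pos: [0.5031, -0.0742, 0.1745]
tcp_rot: [0.001, 0.999, 0.035, 0.002]
ft_force: [0.2, 0.1, 0.2]
finger_gap: 0.046
finger_force: 0.0
delta [ -4.45 -33.21  -0.63] roll -94.0 t 10.8
```

```bash
python3 -m jog '[{"delta_pos":[-0.4,-3,0],"roll":-8.5},{"delta_pos":[-0.8,-6,0],"roll":-17},{"delta_pos":[-1.2,-9,0],"roll":-25.5},{"delta_pos":[-1.6,-12,0],"roll":-34},{"delta_pos":[-2,-15,0],"roll":-42.5},{"delta_pos":[-2.4,-18,0],"roll":-51},{"delta_pos":[-2.8,-21,0],"roll":-59.5},{"delta_pos":[-3.2,-24,0],"roll":-68},{"delta_pos":[-3.6,-27,0],"roll":-76.5},{"delta_pos":[-4,-30,0],"roll":-85},{"delta_pos":[-4.5,-33.2,0],"roll":-93.5},{"delta_pos":[-4.5,-33.2,0],"roll":-94}]' 3.6; python3 -m jog '[{"delta_pos":[0,0,3],"roll":0},{"delta_pos":[0,0,5],"roll":0},{"delta_pos":[0,0,5],"roll":0}]'; python3 go.py 435 254 66 98
python3 - <<'E'
from h import *
f=grab_frame("top"); im=f["img"]; hsv=cv2.cvtColor(im,cv2.COLOR_BGR2HSV)
for c in blobs((hsv[...,0]>100)&(hsv[...,0]<130)&(hsv[...,1]>120)&(hsv[...,2]>60),50,300): print("blue",c.reshape(-1,2).mean(0).round(1),rect(f,c,.048))
g=grab_frame("side")["img"]
cv2.imwrite("pics/bar1.png",np.vstack([cv2.resize(np.hstack([im[190:310,260:400],g[150:270,250:390]]),None,fx=2.8,fy=2.8),cv2.resize(g[200:300,180:460],None,fx=2.8,fy=2.6)])[:600])
E
```

```text
t: 12.0
ee_pos: [0.4304, 0.2586, 0.1707]
tcp_rot: [-0.002, 0.652, 0.758, -0.0]
ft_force: [0.2, 0.7, -0.6]
finger_gap: 0.036
finger_force: 0.0
t: 12.3
ee_pos: [0.4307, 0.2517, 0.1182]
tcp_rot: [-0.002, 0.656, 0.755, -0.004]
ft_force: [-0.1, -0.1, 0.4]
finger_gap: 0.0358
finger_force: 0.0
delta [0.17 0.5  5.22] roll -0.0 t 12.3
blue [302.8 245.3] [461.9 -94.   62.4  29.8 -89.9]
blue [322.3 238.2] [ 484.4 -151.3   63.3   30.8    5.5]
blue [293.  224.7] [521.5 -71.5  62.9  29.7   3.5]
blue [316.6 218.1] [ 542.  -131.9   63.9   30.7  -85.5]
```

View pics/bar1.png

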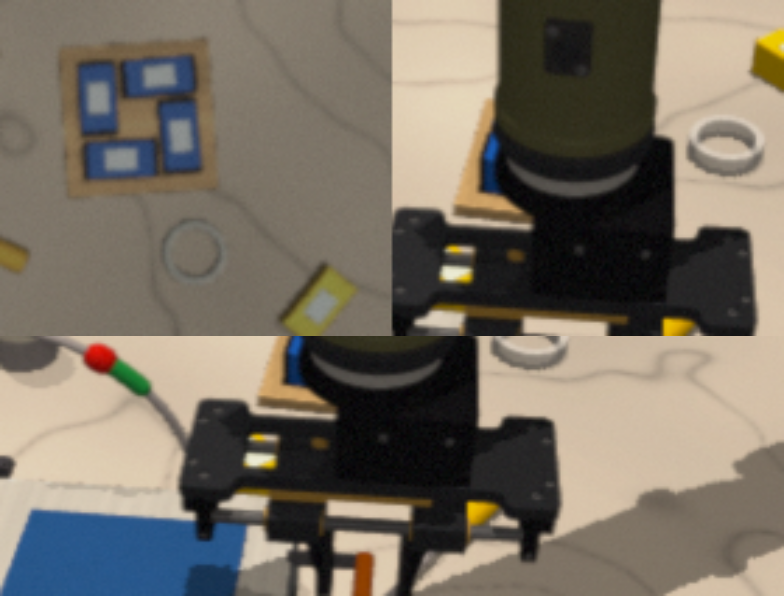

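Pinwheel view: all four packs sit in their outlines, with packs at crop (98,98), (160,77), (180,135) and (120,158), each 2–3 mm from its target. The fingers straddle the orange bar at (363,575). I'll lower and pinch.

```bash
python3 -m jog '[{"delta_pos":[0.2,0.4,0],"roll":0},{"delta_pos":[0.2,0.4,2.5],"roll":0},{"delta_pos":[0.2,0.4,4.2],"roll":0},{"delta_pos":[0.2,0.4,5.2],"roll":0},{"delta_pos":[0.2,0.4,5.2],"roll":0},{"delta_pos":[0.2,0.4,5.2],"roll":0}]'; python3 -m jog '[{"delta_pos":[0,0,0],"roll":0},{"delta_pos":[0,0,0],"roll":0},{"delta_pos":[0,0,0],"roll":0},{"delta_pos":[0,0,0],"roll":0},{"delta_pos":[0,0,0],"roll":0},{"delta_pos":[0,0,0],"roll":0}]' 0.5 15; python3 go.py 435 254 66 98
python3 - <<'E'
import numpy as np
for a in (.15,.3,.45,.6,.75,.85,.95,1.04,.8): print(a,"tool y %.2f z %.2f"%(24.5*(1-np.cos(a)),-24.5*np.sin(a)))
E
```

```text
t: 13.0
ee_pos: [0.438, 0.2571, 0.0713]
tcp_rot: [0.0, 0.656, 0.755, 0.001]
ft_force: [0.1, 1.1, 0.0]
finger_gap: 0.0361
finger_force: 0.0
t: 13.6
ee_pos: [0.433, 0.2561, 0.07]
tcp_rot: [-0.002, 0.656, 0.755, -0.004]
ft_force: [-10.1, -1.0, 6.4]
finger_gap: 0.0114
finger_force: 15.0
delta [-0.24  0.17  0.4 ] roll 0.1 t 13.6
0.15 tool y 0.28 z -3.66
0.3 tool y 1.09 z -7.24
0.45 tool y 2.44 z -10.66
0.6 tool y 4.28 z -13.83
0.75 tool y 6.57 z -16.70
0.85 tool y 8.33 z -18.41
0.95 tool y 10.25 z -19.93
1.04 tool y 12.10 z -21.13
0.8 tool y 7.43 z -17.58
```

```bash
python3 -m jog '[{"delta_pos":[0,-0.3,-0.2],"roll":0},{"delta_pos":[0,-0.4,-1],"roll":0},{"delta_pos":[0,-0.35,-2],"roll":0},{"delta_pos":[0,-0.25,-2.95],"roll":0},{"delta_pos":[0,-0.15,-3.9],"roll":0},{"delta_pos":[0,0.05,-4.85],"roll":0},{"delta_pos":[0,0.25,-5.8],"roll":0},{"delta_pos":[0,0.5,-6.75],"roll":0},{"delta_pos":[0,0.8,-7.7],"roll":0},{"delta_pos":[0,1.1,-8.6],"roll":0},{"delta_pos":[0,1.5,-9.5],"roll":0},{"delta_pos":[0,1.5,-9.5],"roll":0}]' - 20
cat > ang.py <<'E'
from h import *
o=get_obs(); e=o["ee_pos"]*1000; u=np.array([np.cos(.14),np.sin(.14)])
h=np.array([433,256])+245*u; d=(h-e[:2]); r=d@u; z=e[2]-70
print("angle",np.arctan2(z,r).round(3),"radius",np.hypot(r,z).round(1),"lateral",(d@[-u[1],u[0]]).round(1),"f",o["ft_force"].round(1),"t",o["t"])
f=grab_frame("side"); im=f["img"]; hsv=cv2.cvtColor(im,cv2.COLOR_BGR2HSV)
m=(hsv[...,0]<14)&(hsv[...,1]>150)&(hsv[...,2]>90); m[:,:150]=0; m[:150]=0
for c in blobs(m,20,2000): print("org",c.reshape(-1,2).mean(0).round(1),cv2.contourArea(c))
import sys; cv2.imwrite(sys.argv[1],cv2.resize(im[120:400,100:460],None,fx=2,fy=2))
E
python3 ang.py pics/a1.png
```

```text
t: 14.8
ee_pos: [0.4513, 0.2587, 0.1667]
tcp_rot: [-0.001, 0.656, 0.755, -0.001]
ft_force: [-7.1, -0.8, 1.8]
finger_gap: 0.0111
finger_force: 20.0
angle 0.403 radius 246.2 lateral -0.1 f [-7.1 -0.8  1.8] t 14.8
org [178.  319.6] 123.0
org [296.9 276.3] 262.0
org [215.2 207.8] 77.5
org [234.3 156.2] 115.5
```

View pics/a1.png

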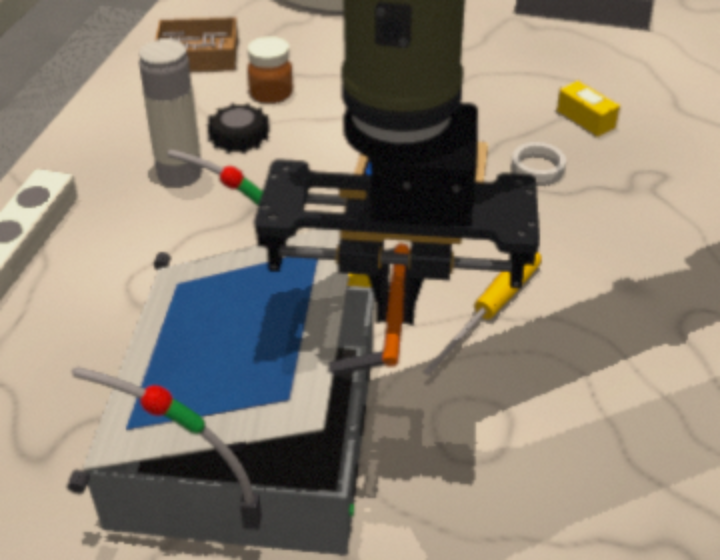

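The hatch is at about 0.40 rad. The bar at crop (396,305) is held between the fingers and turns freely. Continuing.

```bash
python3 -m jog '[{"delta_pos":[0,0.1,-0.6],"roll":0},{"delta_pos":[0,0.3,-1.1],"roll":0},{"delta_pos":[0,0.8,-2.2],"roll":0},{"delta_pos":[0,1.4,-3.25],"roll":0},{"delta_pos":[0,2.05,-4.3],"roll":0},{"delta_pos":[0,2.75,-5.3],"roll":0},{"delta_pos":[0,3.55,-6.25],"roll":0},{"delta_pos":[0,4.35,-7.15],"roll":0},{"delta_pos":[0,5.2,-8.05],"roll":0},{"delta_pos":[0,6.1,-8.85],"roll":0},{"delta_pos":[0,7.05,-9.65],"roll":0},{"delta_pos":[0,7.05,-9.65],"roll":0}]'
python3 ang.py pics/a2.png
```

```text
t: 16.05
ee_pos: [0.5222, 0.2688, 0.2653]
tcp_rot: [-0.0, 0.656, 0.755, -0.0]
ft_force: [-8.4, -3.2, 9.8]
finger_gap: 0.0114
finger_force: 20.0
angle 0.9 radius 249.3 lateral -0.2 f [-8.4 -3.2  9.8] t 16.05
org [178.  319.4] 150.0
org [215.3 207.8] 75.5
org [245.6 224.3] 250.5
```

```bash
python3 -m jog '[{"delta_pos":[0,-0.15,-0.2],"roll":0},{"delta_pos":[0,0.25,-0.65],"roll":0},{"delta_pos":[0,0.75,-1.05],"roll":0},{"delta_pos":[0,1.25,-1.4],"roll":0},{"delta_pos":[0,1.75,-1.75],"roll":0},{"delta_pos":[0,2.25,-2.05],"roll":0},{"delta_pos":[0,2.8,-2.35],"roll":0},{"delta_pos":[0,3,-2.5],"roll":0},{"delta_pos":[0,3,-2.5],"roll":0},{"delta_pos":[0,3,-2.5],"roll":0},{"delta_pos":[0,3,-2.5],"roll":0}]'
python3 ang.py pics/a3.png
```

```text
t: 17.2
ee_pos: [0.5515, 0.2728, 0.287]
tcp_rot: [0.0, 0.656, 0.755, -0.0]
ft_force: [0.6, 3.7, -3.1]
finger_gap: 0.0112
finger_force: 20.0
angle 1.047 radius 250.6 lateral -0.1 f [ 0.6  3.7 -3.1] t 17.2
org [177.8 319.4] 162.5
org [222.2 215.4] 217.5
```

View pics/a3.png

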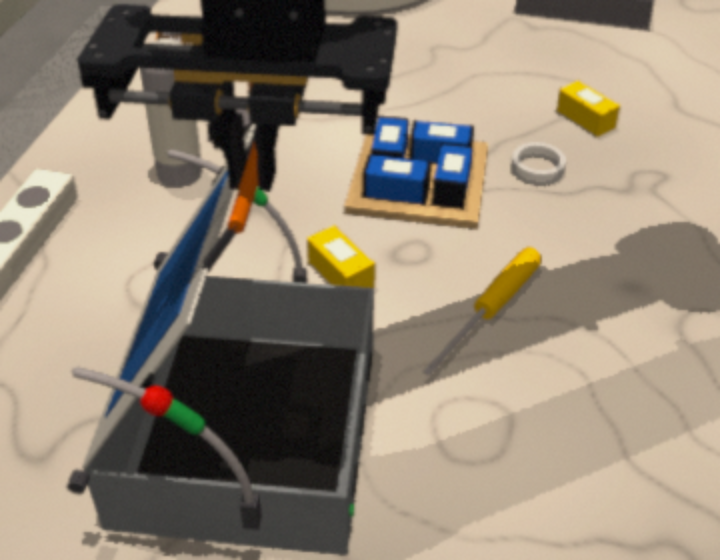

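Run:
```python
from h import *
f=grab_frame("side"); u=np.array([np.cos(.14),np.sin(.14),0]); v=np.array([-u[1],u[0],0])
h=np.array([.434,.255,.083])+.245*u
for a in (.93,.98,1.03,1.08,1.13):
    d=-np.cos(a)*u+np.array([0,0,np.sin(a)])
    P=[h+.245*d+.06*v,h+.2*d+.11*v,h+.11*v,h+.13*d+.11*v]
    print(a,(((proj(f,P))-[100,120])*2).round(0).tolist())
d=-np.cos(.95)*u+np.array([0,0,np.sin(.95)]); print("red",((proj(f,[h+.13*d+.125*v])-[100,120])*2).round())
```

```text
0.93 [[268.0, 247.0], [215.0, 339.0], [81.0, 470.0], [162.0, 391.0]]
0.98 [[252.0, 237.0], [202.0, 332.0], [81.0, 470.0], [154.0, 386.0]]
1.03 [[235.0, 229.0], [188.0, 325.0], [81.0, 470.0], [145.0, 382.0]]
1.08 [[218.0, 220.0], [173.0, 318.0], [81.0, 470.0], [137.0, 378.0]]
1.13 [[200.0, 213.0], [158.0, 312.0], [81.0, 470.0], [127.0, 375.0]]
red [[153. 406.]]
```

The bar end at crop (237,222) and the plate corner at about (188,320) fit about 1.03 rad, past the red mark. I'll go slightly further for margin, then ease back.

```bash
python3 -m jog '[{"delta_pos":[0,0.4,-0.25],"roll":0},{"delta_pos":[0,0.8,-0.45],"roll":0},{"delta_pos":[0,1.1,-0.65],"roll":0},{"delta_pos":[0,1.1,-0.65],"roll":0},{"delta_pos":[0,1.1,-0.65],"roll":0},{"delta_pos":[0,1.1,-0.65],"roll":0}]'; python3 ang.py pics/a4.png|head -1; python3 -m jog '[{"delta_pos":[0,-0.5,0.3],"roll":0},{"delta_pos":[0,-1.1,0.65],"roll":0},{"delta_pos":[0,-1.7,1.05],"roll":0},{"delta_pos":[0,-2.3,1.5],"roll":0},{"delta_pos":[0,-2.9,1.95],"roll":0},{"delta_pos":[0,-3.4,2.4],"roll":0},{"delta_pos":[0,-3.4,2.4],"roll":0}]'; python3 ang.py pics/a5.png|head -1
```

```text
t: 17.9
ee_pos: [0.5626, 0.2744, 0.2936]
tcp_rot: [0.0, 0.656, 0.755, -0.0]
ft_force: [0.7, 3.8, -2.0]
finger_gap: 0.0112
finger_force: 20.0
angle 1.099 radius 251.0 lateral -0.1 f [ 0.7  3.8 -2. ] t 17.9
t: 18.65
ee_pos: [0.5266, 0.2694, 0.2694]
tcp_rot: [-0.0, 0.656, 0.755, -0.001]
ft_force: [-5.0, 1.9, 5.4]
finger_gap: 0.0112
finger_force: 20.0
angle 0.924 radius 249.7 lateral -0.2 f [-5.   1.9  5.4] t 18.65
```

```bash
python3 -m jog '[{"delta_pos":[0,-0.6,0.3],"roll":0},{"delta_pos":[0,-1.1,0.7],"roll":0},{"delta_pos":[0,-1.6,1.05],"roll":0},{"delta_pos":[0,-2,1.35],"roll":0},{"delta_pos":[0,-2.2,1.5],"roll":0},{"delta_pos":[0,-2.2,1.5],"roll":0},{"delta_pos":[0,-2.2,1.5],"roll":0},{"delta_pos":[0,-2.2,1.5],"roll":0},{"delta_pos":[0,-2.2,1.5],"roll":0},{"delta_pos":[0,-2.2,1.5],"roll":0}]'; python3 ang.py pics/a6.png
```

```text
t: 19.7
ee_pos: [0.5076, 0.2666, 0.2533]
tcp_rot: [0.0, 0.656, 0.755, 0.001]
ft_force: [3.8, 4.5, -4.3]
finger_gap: 0.0112
finger_force: 20.0
angle 0.824 radius 249.7 lateral -0.1 f [ 3.8  4.5 -4.3] t 19.7
org [178.  319.7] 140.0
org [215.4 208. ] 78.0
org [256.6 230.9] 240.0
```

View pics/a6.png

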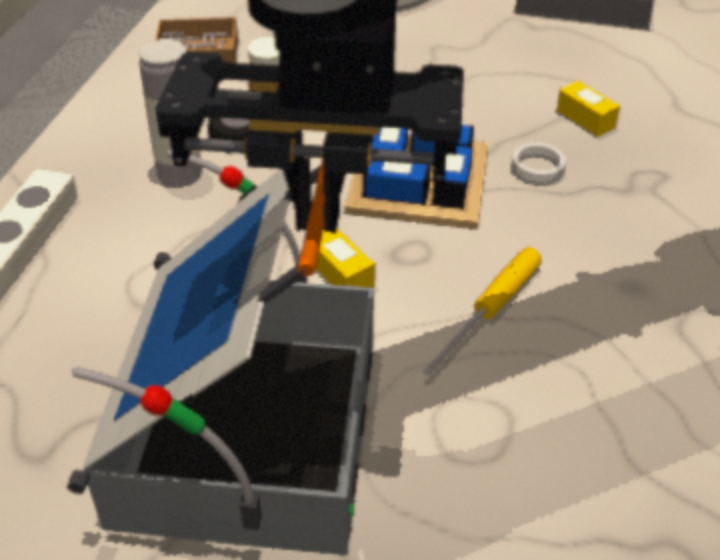

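The bar end at crop (305,265) fits about 0.81 rad, mid green band. It's steady, the grip is 20 N, and the packs and bystanders are untouched. Handing in.

```bash
python3 -c "
from cell import *
print(finish_job())"
```

```text
the job is handed in; nothing more can be done
None
```

The job is handed in at about 20 s: both loose packs lie released in the empty outlines, 2–3 mm from centre, and the hatch was raised to about 1.1 rad, then eased back and held still at about 0.81 rad in the green band; the hand-in returned no verdict.

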